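# Load the vial trolleys into the reader rail

## Task

Press the latch lever down, swing the rail's gate open, and hang every vial trolley from the tray in the rail: enter each head at the open mouth and slide the trolley in until it is wholly past the yellow mark. Then swing the gate shut so that its latch drops into the catch, and after that squeeze the reader's trigger fully for about half a second and let it go to record the batch. Leave the dropper bottles and the petri dish where they are.

Things in the scene. Friction and masses are not known exactly. Their poses are not given: they have to be found in the camera images.
- rail: Grey trolley rail, fixed: straight C-channel on legs on a 130 x 350 mm base plate, with a 14 mm slot along its top and its underside, centred at x = 0. Origin on the worktop under the rail; y runs along it from the open mouth (y = -0.120) to the black stop (y = +0.138). A trolley's head disc runs inside; inner width 34 mm, outer 44 mm, 64 mm over the legs. Yellow mark across it at y = -0.055.
- rail_mouth (a point): Centre of the rail's open mouth on the lower lips' upper side, 62 mm above the worktop. The upper lips' underside is 12.5 mm and the rail's top 16.5 mm higher. In front of it (25 mm towards rail -y) a flared porch without upper lips, level with the lower lips, guides the head in.
- rail_stop (a point): Centre of the inner face of the black end stop, at the height of the lower lips' upper side.
- gate (a joint): Clear gate before the mouth, 100 mm long, upright hinge at rail x = +0.055, y = -0.165. 0 = shut: it lies along rail -x from the hinge, across the mouth. Grows as it swings outward, anticlockwise from above, to at most 1.9; at 1.57 it points along rail -y. Panel 35 to 86 mm above the worktop. Turns easily, stays where it is left.
- latch (a joint): Gravity latch bar on the gate's top, pivot 75 mm from the hinge, 92 mm above the worktop. 0 = level, at most 0.45. Its nose, 119 mm from the hinge, sits behind the yellow catch plate on the post at rail x = -0.059 and clears it above about 0.2. Pressing the lever knob down raises the nose; let go, it drops by its weight. No ramp: hold the lever down both to open and to shut.
- lever_knob (a point): Centre of the red ball knob, 18 mm across, on the latch's thumb lever. Level: 35 mm from the gate's hinge, 120 mm above the worktop, that is 40 mm from the latch pivot on the hinge side and 28 mm above it, on a 7 mm stem. It swings with gate and lever (under 3 N to press). Pinch it from above, fingers before and behind the gate.
- gate_hinge (a point): Point on the gate's hinge axis, 120 mm above the worktop.
- reader: Bench code reader, fixed: black base 100 x 130 mm, upright grey pistol grip 24 mm (x) by 30 mm (y), top 106 mm above the worktop, orange trigger on its -x side; a white housing 58 mm high beside it at y = 0.040 to 0.084. Origin on the worktop under the middle of the grip; the grip's back face is x = +0.012.
- reader_grip (a point): Middle of the pistol grip, 92 mm above the worktop, the height at which to squeeze, from above, along the reader's x axis.
- trigger (a joint): Orange sprung trigger 20 mm wide, hinged at its foot (reader x = -0.0185, z = 0.030), tip 98 mm up. 0 = released, 0.26 = fully squeezed (about 6 N). At 92 mm height its outer face is at reader x = -0.040 released, -0.0235 squeezed. Fingers centred at reader x = -0.006 and closing along x reach trigger stop and grip together.
- tray: White tray, fixed, 184 x 250 mm, rim 19 mm high, floor 2 mm thick; the trolleys stand in it. Origin under its centre.
- trolley1: Vial trolley, 92 mm tall, 0.14 kg, round about its z axis; some of the four may be absent. Origin at the centre of its underside. Steel foot and amber vial (42 mm across, z = 0 to 30 mm), 8 mm stem, steel head disc 28 mm across at z = 42 to 49 mm, 8 mm neck, blue round knob 18 mm across at z = 64 to 92 mm to hold it by. Hanging in the rail, its origin is 20 mm above the worktop.
- trolley2: Vial trolley, 92 mm tall, 0.14 kg, round about its z axis; some of the four may be absent. Origin at the centre of its underside. Steel foot and amber vial (42 mm across, z = 0 to 30 mm), 8 mm stem, steel head disc 28 mm across at z = 42 to 49 mm, 8 mm neck, blue round knob 18 mm across at z = 64 to 92 mm to hold it by. Hanging in the rail, its origin is 20 mm above the worktop.
- trolley3: Vial trolley, 92 mm tall, 0.14 kg, round about its z axis; some of the four may be absent. Origin at the centre of its underside. Steel foot and amber vial (42 mm across, z = 0 to 30 mm), 8 mm stem, steel head disc 28 mm across at z = 42 to 49 mm, 8 mm neck, blue round knob 18 mm across at z = 64 to 92 mm to hold it by. Hanging in the rail, its origin is 20 mm above the worktop.
- trolley4: Vial trolley, 92 mm tall, 0.14 kg, round about its z axis; some of the four may be absent. Origin at the centre of its underside. Steel foot and amber vial (42 mm across, z = 0 to 30 mm), 8 mm stem, steel head disc 28 mm across at z = 42 to 49 mm, 8 mm neck, blue round knob 18 mm across at z = 64 to 92 mm to hold it by. Hanging in the rail, its origin is 20 mm above the worktop.
- dropper_red: Bystander: brown dropper bottle with red cap, 25 x 66 mm, loose; origin under its centre.
- dropper_blue: Bystander: brown dropper bottle with blue cap, 25 x 66 mm, loose; origin under its centre.
- dish: Bystander: clear petri dish 88 x 13 mm, loose; origin under its centre.

How it is judged:
By the outcome, as a careful person would: the job done as asked, in the order asked, and still so for the second after the job is handed in, with the robot touching nothing.
Of trolley1, trolley2, trolley3, trolley4 only 3 to 4 are there at a start; the rules pass over those that are not, and their reading is None.
At some moment in a run one of trolley1, trolley2, trolley3, trolley4 may be knocked a few centimetres aside while the robot is not near it.
Once in a run the grip may slacken for a moment while it holds something.
It also fails if it takes over 208 s, if anything falls off the work surface, if the arm or the gripper's body presses on something with over 40 N, if the wrist force passes 120 N, or if a joint passes its speed limit or range.

## Robot

A 6-joint arm with a two-finger parallel gripper is mounted at the origin on a cart in front of the work surface, level with it; the furniture and walls round the work are solid. World frame = base frame: x ahead of the robot, y to its left, z up, the work surface at z = 0. Lengths are in m, angles in rad, forces in N, time in s.
With the tool pointing down it reaches from about 0.35 to 0.875 m from the base axis. Payload 15.5 kg.
Tool frame: the origin (TCP) lies on the mounting face of the last link; the fingertips stand 173 mm ahead of it and the grasp point (between the pads) lies 155 mm ahead of it; z points along the fingers, y is the line along which they close (so a half turn about z gives the same grasp; the last joint's range is limited). The gripper opens to 85 mm and grips with 20 to 120 N. Pads are 22 mm wide; open, the fingers measure 114 mm over their backs; the gripper's body (76 mm by 85 mm) begins 54 mm behind the grasp point. The pads swing forward as they close: fully open they stand 13 mm farther back than shut.
Start: joints at [-1.359, 0.494, 1.345, -0, 1.302, -0.096], TCP at [0.189, -0.596, 0.405] pointing down, gripper open.
Joint ranges: [-2.91, 2.91], [-0.82, 2.16], [0.22, 2.67], [-1.22, 4.37], [0.12, 2.79], [-3.08, 3.08]. Speed limits (rad/s): [1.89, 1.89, 2.57, 3.01, 3.01, 3.01].

## Interface

Orientations are given as a rotation vector (axis times angle).
In Python, from station import r, imaging, finder gives the robot as it stands.
- The arm moves only by the tool carry_out, never from a script. Its argument "moves" is a list of rows, each a list of 2 entries, a list of its own where there are three numbers: the shift along the world's x, y, z in mm, then the turn, a rotation vector about the world's x, y, z in rad. A call has 1 to 10 rows; each row is the pose to reach, as a shift and turn from the pose commanded when the call began; what a row does not reach only later rows make up. A row lasts 1/8 s, in which the tool goes at most 62.5 mm and 10.7 degrees, less where a joint would pass 70% of its speed; a pose out of reach is approached as far as the arm can. A call with a gripper value outside its range is refused whole. "gripper" is the finger opening in mm, from 0 to 85.4, set as the call begins (left out, the last holds). The fingers move at their own pace and stop on an object; "force" is the grip in N (left out, the last holds). Time passes only in rows, so rows that repeat a pose let the fingers close. It gives the time, the measured TCP pose, the force, the opening and the grip force at its end, in the units of the state.
- r.read_state(): the state, without advancing time (a new reading comes with each control period).
- imaging.capture(name): name is "side" or "top" or "wrist"; returns a dict with "image" (400x640x3 uint8, red, green, blue), "vfov" (degrees; the focal length in pixels is half the picture's height over the tangent of half this angle, whatever the lens; pixels are square), "cx", "cy" (the principal point, pixels), "rvec" (rotation vector, rad) and "tvec" (3), from world to camera coordinates, as OpenCV has them. Camera axes: x right, y down, z forward; pixel columns grow to the right and rows downward; lengths in m; the calibration is good to about 2 mm. A picture is of the moment at which its call begins. There is no depth.
- r.hand_in(): hands the job in; it is judged then, once.
Trained networks look in a picture, given as the dict that the camera call returned (one of the last four; its "shot" number tells which), for a name from the list of things; names that differ only in an ending like _2 or _b are one class to them, and where a whole thing is asked for, a point or a joint stands for the part that bears it (a point fixed in the world has none). Each returns a list of dicts, best first, with "p" (0 to 1); they miss things now and then, are a little off and sometimes report something else, mostly with a low value. They report only what shows in the picture. A call takes as long as a camera call.
- finder.boxes_of(picture, query): "location" ([x, y, z] in m, in the coordinates of the camera as it stood for that picture, good to about 4 mm: the middle of the surface that is visible of it).
The state is a dict: "time_s": time; "q": joint angles; "dq": joint speeds; "tau": joint torques, N m; "position": TCP position; "ee_rot": TCP orientation; "wrist_force": force on the tool from outside, world axes, zero at the start; "wrist_torque": the same for the moment, N m; "finger_gap": opening from 0.0 (shut) to 1.0 (fully open); "finger_force": force on a finger pad.
Only numpy, scipy, OpenCV 4.12 (cv2) and the standard library are available. Lean on these libraries where they do the work, as an engineer would, in place of code of your own. Each camera call takes 0.05 s, during which the arm holds its last target. There are 200 camera calls.

## Working session

There is one attempt and no reset: what is moved stays moved. The work goes in short steps, Python scripts to look and compute and a tool call to move; the robot and the scene stay as the last step left them, time stands still between calls to the robot, and variables do not carry over. Pictures are saved under pics/ and viewed, at most 14 in all, crops included, and the job is handed in when it is done.

Besides the shell and the picture viewer there is one more tool, called after ">>>" as name([rows], argument=value, ...), one row to a line, values as JSON. carry_out: Moves the arm, as the interface text tells. Its arguments: {"type":"object","properties":{"moves":{"type":"array"},"gripper":{"type":"number"},"force":{"type":"number"}},"required":["moves"]}

```bash
mkdir -p pics; cat > h.py <<'E'
import numpy as np, cv2
from scipy.spatial.transform import Rotation as R
from station import r, imaging, finder
def K(c):
    f=200/np.tan(np.radians(c["vfov"])/2); return f
def w(c,p):
    return R.from_rotvec(np.ravel(c["rvec"])).inv().apply(np.array(p)-np.ravel(c["tvec"]))
def px2w(c,u,v,z):
    f=K(c); Rm=R.from_rotvec(np.ravel(c["rvec"])).inv()
    d=Rm.apply([(u-c["cx"])/f,(v-c["cy"])/f,1]); o=Rm.apply(-np.ravel(c["tvec"]))
    return o+d*(z-o[2])/d[2]
def proj(c,P):
    f=K(c); q=R.from_rotvec(np.ravel(c["rvec"])).apply(np.atleast_2d(P))+np.ravel(c["tvec"])
    return np.c_[c["cx"]+f*q[:,0]/q[:,2],c["cy"]+f*q[:,1]/q[:,2]]
def save(c,n): cv2.imwrite("pics/%s.png"%n,c["image"][:,:,::-1])
E
python3 - <<'E'
from h import *
np.set_printoptions(precision=4,suppress=True)
s=r.read_state(); print(s)
for n in ["top","side"]:
    c=imaging.capture(n); save(c,n+"0"); print(n,c["vfov"],c["cx"],c["cy"],c["rvec"],c["tvec"])
    for q in ["rail","gate","latch","lever_knob","reader","trigger","tray","trolley1","dropper_red","dropper_blue","dish"]:
        for b in finder.boxes_of(c,q): 
            if b["p"]>0.2: print(q,round(b["p"],2),w(c,b["location"]))
E
```

```text
{'time_s': 0.0, 'q': array([-1.3585,  0.4942,  1.3461,  0.    ,  1.3025, -0.0955]), 'dq': array([ 0.0005, -0.0002, -0.0011, -0.0009, -0.0017, -0.0004]), 'tau': array([  0.0017, -88.2151, -38.3864,  -0.0002,   0.0099,  -0.0001]), 'position': array([ 0.1893, -0.5955,  0.4041]), 'ee_rot': array([-3.1033, -0.4814,  0.0001]), 'wrist_force': array([0.1948, 0.9391, 0.3605]), 'wrist_torque': array([ 0.0337,  0.0594, -0.0193]), 'finger_force': 0.0, 'finger_gap': 1.00049004126417}
top 55.98630731063726 317.19053626624947 197.915450632613 [ 2.1668 -2.1367  0.0936] [0.0274 0.5468 1.0742]
rail 0.85 [0.5623 0.0927 0.0051]
gate 0.71 [ 0.5749 -0.0469  0.0969]
gate 0.27 [ 0.4559 -0.3711  0.0367]
latch 0.69 [ 0.5661 -0.048   0.0935]
lever_knob 0.41 [ 0.5613 -0.0507  0.0967]
lever_knob 0.41 [ 0.3661 -0.0902  0.0513]
reader 0.69 [0.4374 0.1078 0.0117]
trigger 0.65 [0.4067 0.0848 0.0825]
tray 0.72 [ 0.4968 -0.3023  0.003 ]
tray 0.31 [0.4366 0.1051 0.0097]
trolley1 0.77 [ 0.455  -0.3663  0.038 ]
trolley1 0.72 [ 0.5186 -0.2235  0.0292]
trolley1 0.59 [ 0.4371 -0.2552  0.034 ]
trolley1 0.55 [ 0.5306 -0.3219 
[... 300 characters left out ...]
368]
gate 0.8 [ 0.5782 -0.0397  0.0721]
latch 0.66 [ 0.5706 -0.0468  0.0943]
lever_knob 0.7 [ 0.5692 -0.0457  0.0933]
lever_knob 0.34 [0.4174 0.3625 0.0002]
reader 0.86 [0.425  0.1441 0.0373]
reader 0.43 [ 0.5823 -0.0447  0.0749]
trigger 0.45 [0.407  0.0919 0.0647]
tray 0.62 [ 0.4896 -0.2836  0.0056]
trolley1 0.77 [ 0.518  -0.2234  0.0309]
trolley1 0.68 [0.4229 0.142  0.0352]
trolley1 0.6 [ 0.4647 -0.3706  0.0319]
trolley1 0.58 [ 0.4305 -0.2588  0.033 ]
trolley1 0.43 [ 0.5286 -0.3204  0.0393]
dropper_blue 0.6 [ 0.4361 -0.2556  0.029 ]
dropper_blue 0.43 [ 0.3616 -0.0833  0.0357]
dropper_blue 0.4 [0.4222 0.1391 0.0351]
dropper_blue 0.31 [0.3957 0.2928 0.0338]
dish 0.8 [ 0.4188  0.359  -0.0002]
```

View pics/top0.png

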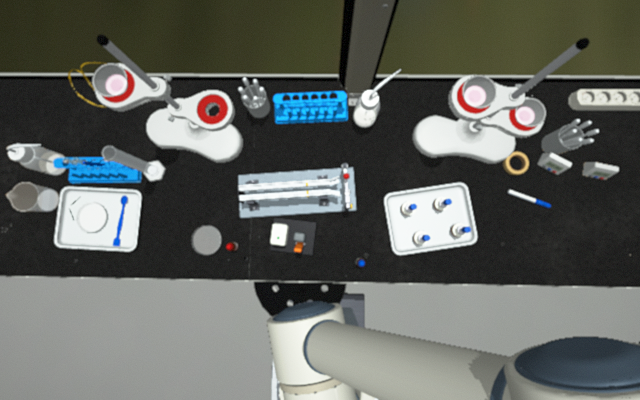

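View pics/side0.png

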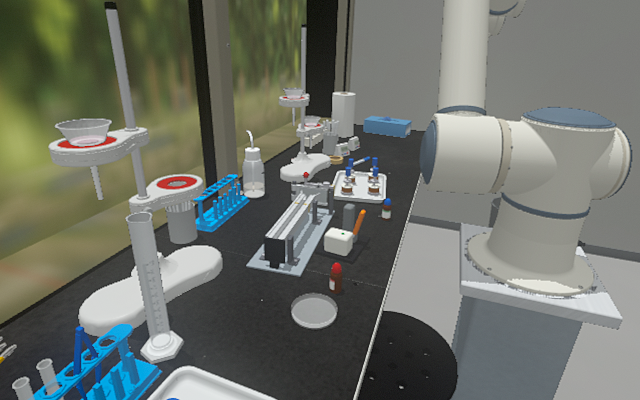

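The top view shows four trolleys in the tray (about 410–460, 203–240), the rail at (240–355, 165–217) with its mouth and gate to the right and the red knob at (346,176), and the reader at (290,238). I'll zoom in on the rail and reader.

```bash
python3 - <<'E'
from h import *
c=imaging.capture("top"); 
I=cv2.resize(c["image"][155:260,225:375],None,fx=5,fy=5,interpolation=cv2.INTER_CUBIC); cv2.imwrite("pics/topc.png",I[:,:,::-1])
E
```

```text
(no output)
```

View pics/topc.png

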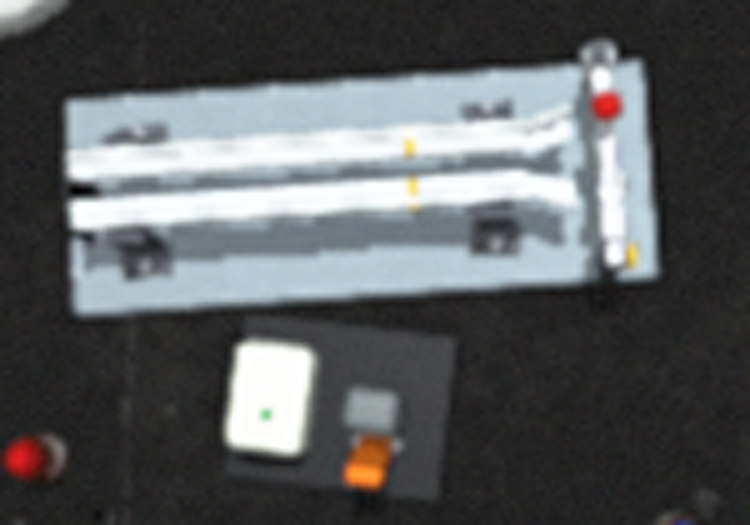

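The zoomed view shows the plate corners at (66,98), (644,60), (658,277) and (75,316), the knob at (606,105), the yellow mark around x=412, and the reader grip top at (372,408) with its trigger below.

```bash
python3 - <<'E'
from h import *
np.set_printoptions(precision=4,suppress=True)
c=imaging.capture("top")
f=lambda u,v,z: px2w(c,225+u/5-.4,155+v/5-.4,z)
P=np.array([f(66,98,.006),f(644,60,.006),f(658,277,.006),f(75,316,.006)]);print("plate",P)
d=(P[0]+P[3]-P[1]-P[2])/2; print(np.linalg.norm(d), "yaw",np.arctan2(-d[0],d[1]), np.linalg.norm(P[0]-P[3]))
print("knob",f(606,105,.12)); print("hinge",f(600,50,.12)); print("mark",f(411.5,172,.0785))
B=np.array([f(247,317,.01),f(456,338,.01),f(437,498,.01),f(228,475,.01)]);print("reader",B)
d=(B[0]+B[3]-B[1]-B[2])/2; print(np.linalg.norm(d),"yaw",np.arctan2(-d[0],d[1]))
print("grip",f(372,408,.106))
E
```

```text
plate [[ 0.6187  0.2783  0.006 ]
 [ 0.6459 -0.0725  0.006 ]
 [ 0.5143 -0.0814  0.006 ]
 [ 0.4862  0.2677  0.006 ]]
0.3510492913893758 yaw 0.07888571381871126 0.1329693964550136
knob [ 0.5983 -0.044   0.12  ]
hinge [ 0.6286 -0.0405  0.12  ]
mark [0.566  0.0632 0.0785]
reader [[0.4868 0.1636 0.01  ]
 [0.476  0.0386 0.01  ]
 [0.3817 0.0483 0.01  ]
 [0.3932 0.1722 0.01  ]]
0.12493174253748948 yaw -0.0889909351213708
grip [0.433  0.0807 0.106 ]
```

>>> carry_out([
  [[30,46,0],[0,0,-0.03]],
  [[60,92,0],[0,0,-0.06]],
  [[95,145,0],[0,0,-0.1]],
  [[130,198,0],[0,0,-0.13]],
  [[165,251,0],[0,0,-0.16]],
  [[200,305,0],[0,0,-0.2]],
  [[235,358,0],[0,0,-0.229]],
  [[270,412,0],[0,0,-0.229]],
  [[305,465,0],[0,0,-0.229]],
  [[335,510,0],[0,0,-0.229]],
], gripper=85)

```text
time_s: 2.55
position: [0.5251, -0.084, 0.4049]
ee_rot: [3.139, 0.124, 0.001]
wrist_force: [1.2, -1.2, -0.5]
finger_gap: 0.996
finger_force: 0.0
```

>>> carry_out([
  [[15,25,0],[0,0,0]],
  [[15,25,0],[0,0,0]],
  [[15,25,0],[0,0,0]],
  [[15,25,0],[0,0,0]],
])

```text
time_s: 3.05
position: [0.5387, -0.0618, 0.4047]
ee_rot: [3.139, 0.122, -0.0]
wrist_force: [-0.3, -0.6, -0.2]
finger_gap: 0.993
finger_force: 0.0
```

```bash
python3 - <<'E'
from h import *
np.set_printoptions(precision=4,suppress=True)
s=r.read_state(); print(s["time_s"],s["position"],s["ee_rot"],s["q"])
c=imaging.capture("wrist"); save(c,"w1"); print(c["vfov"],c["cx"],c["cy"],c["rvec"],c["tvec"], w(c,[0,0,0]))
for q in ["rail","gate","latch","lever_knob","reader","trigger","tray","trolley1","dropper_blue","dropper_red"]:
    for b in finder.boxes_of(c,q): 
        if b["p"]>0.2: print(q,round(b["p"],2),w(c,b["location"]))
E
```

```text
3.05 [ 0.5387 -0.0618  0.4047] [ 3.1391  0.1218 -0.0002] [-0.2243  0.3775  1.5501 -0.0001  1.2141  1.2689]
59.849692873120944 318.1203645444157 202.9925338892882 [-2.1397  1.9809  0.2863] [-0.1033  0.4734  0.53  ] [ 0.6106 -0.0561  0.3737]
rail 0.73 [0.5746 0.0797 0.0045]
gate 0.7 [ 0.5796 -0.0475  0.0998]
latch 0.76 [ 0.5643 -0.0484  0.1007]
lever_knob 0.56 [ 0.564  -0.0465  0.105 ]
reader 0.96 [0.4463 0.1148 0.0307]
reader 0.6 [ 0.5008 -0.3044  0.0056]
reader 0.24 [0.4084 0.2748 0.0176]
tray 0.89 [ 0.501  -0.3065  0.0055]
trolley1 0.93 [ 0.538  -0.3196  0.0471]
trolley1 0.88 [ 0.4415 -0.2577  0.034 ]
trolley1 0.67 [ 0.5238 -0.2236  0.0495]
trolley1 0.56 [ 0.4624 -0.3669  0.031 ]
dropper_blue 0.68 [ 0.3676 -0.0899  0.0418]
dropper_red 0.81 [0.4109 0.2756 0.0169]
```

View pics/w1.png

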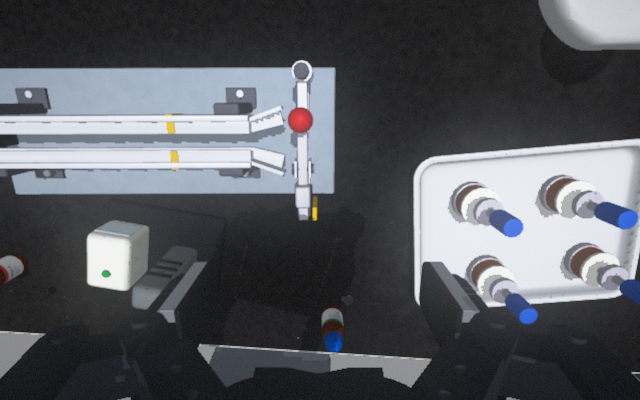

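The wrist view shows the knob at (300,120), the hinge top at (302,71), yellow marks at (171,125) and (174,158), the catch at (315,208), and all four trolleys in the tray on the right. I'll fit the rail pose and check it with an overlay.

```bash
cat >> h.py <<'E'
def blob(c,lo,hi,roi=None):
    h=cv2.cvtColor(c["image"],cv2.COLOR_RGB2HSV); m=cv2.inRange(h,np.array(lo),np.array(hi))
    if roi: M=np.zeros_like(m); M[roi[1]:roi[3],roi[0]:roi[2]]=1; m=m*M
    n,l,st,ce=cv2.connectedComponentsWithStats(m); i=[k for k in range(1,n) if st[k,4]>25]
    return [(ce[k],st[k]) for k in sorted(i,key=lambda k:-st[k,4])]
E
cat > fit.py <<'E'
from h import *
np.set_printoptions(precision=4,suppress=True)
c=imaging.capture("wrist")
kn=blob(c,[0,150,80],[8,255,255],(270,90,330,150))[0]; print("knob",kn, px2w(c,*kn[0],.12))
for b in blob(c,[18,120,120],[35,255,255],(150,100,330,230)): print("yel",b,px2w(c,*b[0],.0785))
th=0.079
def T(o,th,P): P=np.atleast_2d(P); return np.c_[o[0]+P[:,0]*np.cos(th)-P[:,1]*np.sin(th), o[1]+P[:,0]*np.sin(th)+P[:,1]*np.cos(th),P[:,2]]
from scipy.optimize import least_squares
# measured: knob, plate right/top/bottom corners
m=np.array([kn[0],[335,68],[334,192]])
mod=lambda z: np.array([[.02,-.165,.12],[.065,-.195,z],[-.065,-.195,z]])
f=lambda p:(proj(c,T(p[:2],p[2],mod(.008)))-m).ravel()
s=least_squares(f,[.565,.118,th]); print(s.x,s.fun)
o=s.x[:2]; th=s.x[2]
I=cv2.resize(c["image"][50:230,140:340],None,fx=4,fy=4,interpolation=cv2.INTER_CUBIC)
for P,col in [([.022,-.12,.0785],(255,0,0)),([-.022,-.12,.0785],(255,0,0)),([.007,-.12,.0785],(0,0,255)),([-.007,-.12,.0785],(0,0,255)),([.007,-.04,.0785],(0,0,255)),([-.007,-.04,.0785],(0,0,255)),([.022,-.055,.0785],(0,255,0)),([-.022,-.055,.0785],(0,255,0)),([.055,-.165,.12],(255,0,255)),([-.065,-.195,.008],(255,0,255)),([.065,-.195,.008],(255,0,255))]:
    q=proj(c,T(o,th,P))[0]; cv2.circle(I,tuple(int(x) for x in ((q-[140,50])*4+2)),3,col,-1)
cv2.imwrite("pics/fit.png",I[:,:,::-1])
E
python3 fit.py
```

```text
Traceback (most recent call last):
  File "fit.py", line 4, in <module>
    kn=blob(c,[0,150,80],[8,255,255],(270,90,330,150))[0]; print("knob",kn, px2w(c,*kn[0],.12))
       ~~~~~~~~~~~~~~~~~~~~~~~~~~~~~~~~~~~~~~~~~~~~~~~^^^
IndexError: list index out of range
```

```bash
sed -i 's/kn=blob(c,\[0,150,80\],\[8,255,255\]/kn=blob(c,[172,120,80],[180,255,255]/' fit.py; python3 fit.py
```

```text
knob (array([301.1776, 120.3796]), array([290, 109,  24,  24, 411], dtype=int32)) [ 0.5963 -0.0444  0.12  ]
yel (array([315.1348, 210.5281]), array([313, 198,   5,  23,  89], dtype=int32)) [ 0.5167 -0.0601  0.0785]
yel (array([171.3797, 127.481 ]), array([168, 122,   8,  12,  79], dtype=int32)) [0.5797 0.0647 0.0785]
yel (array([174.875, 157.125]), array([172, 152,   7,  11,  72], dtype=int32)) [0.555  0.0627 0.0785]
[0.5627 0.1189 0.0843] [-0.7    -0.3338  0.5085 -1.4078  0.5099  2.3036]
```

View pics/fit.png

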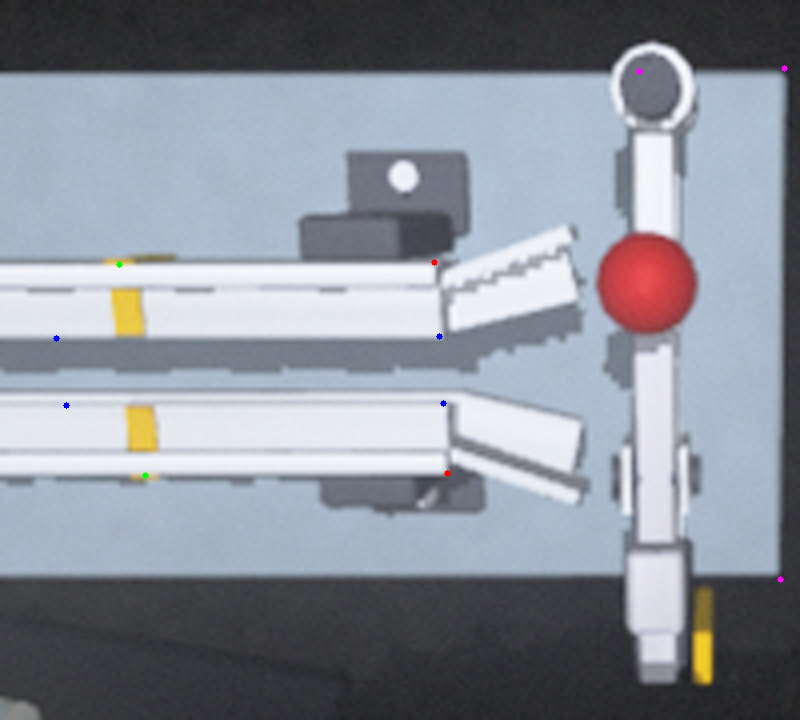

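The overlay matches the rail lips, yellow mark and gate within about 1 mm. This gives a rail origin of about (0.5633, 0.1186), yaw 0.079, with the knob at (0.596, -0.044, 0.12). Next I'll go over the knob and pinch it.

>>> carry_out([
  [[28,9,-30],[0,0,0]],
  [[57.5,17.5,-60],[0,0,0]],
  [[57.5,17.5,-90],[0,0,0]],
  [[57.5,17.5,-110],[0,0,0]],
  [[57.5,17.5,-127],[0,0,0]],
  [[57.5,17.5,-127],[0,0,0]],
], gripper=42, force=30)

```text
time_s: 4.45
position: [0.5964, -0.0434, 0.2768]
ee_rot: [-3.139, -0.124, 0.003]
wrist_force: [0.4, 0.3, 1.5]
finger_gap: 0.492
finger_force: 0.0
```

>>> carry_out([
  [[0,0,0],[0,0,0]],
  [[0,0,0],[0,0,0]],
  [[0,0,0],[0,0,0]],
  [[0,0,0],[0,0,0]],
], gripper=12)

```text
time_s: 4.95
position: [0.5971, -0.0438, 0.2784]
ee_rot: [3.138, 0.124, 0.003]
wrist_force: [2.5, -5.1, 2.0]
finger_gap: 0.183
finger_force: 29.3
```

```bash
python3 - <<'E'
from h import *
np.set_printoptions(precision=4,suppress=True)
s=r.read_state(); print(s["time_s"],s["position"],s["ee_rot"],s["q"],s["wrist_force"],s["finger_gap"],s["finger_force"])
c=imaging.capture("wrist"); save(c,"w2")
E
```

```text
4.95 [ 0.5971 -0.0438  0.2784] [3.1384 0.1236 0.0029] [-0.1728  0.6011  1.5466 -0.0005  0.9919  1.3195] [ 2.4587 -5.1403  2.0282] 0.18276683036822608 29.254505038261414
```

View pics/w2.png

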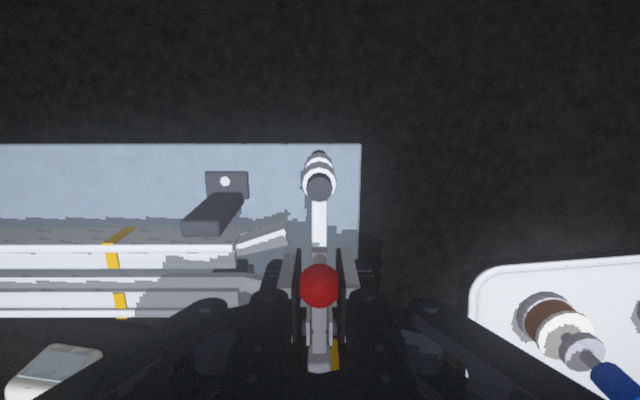

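The picture shows the red knob centred between the pads at (319,286). Now I'll press it down along its arc and begin the swing.

>>> carry_out([
  [[2.6,0.2,-4.5],[0,0,0]],
  [[5,0.4,-9],[0,0,0]],
  [[6.5,0.5,-13],[0,0,0]],
  [[7,0.5,-16],[0,0,0]],
  [[7,0.5,-16],[0,0,0]],
  [[7.2,-1.5,-16],[0,0,0.08]],
  [[7.7,-3.9,-16],[0,0,0.16]],
  [[9.1,-8.1,-16],[0,0,0.32]],
  [[9.1,-8.1,-16],[0,0,0.32]],
])

```text
time_s: 6.12
position: [0.6064, -0.0516, 0.2623]
ee_rot: [3.079, 0.621, 0.003]
wrist_force: [5.0, 1.2, 3.8]
finger_gap: 0.187
finger_force: 30.3
```

>>> carry_out([
  [[2.1,-4,0],[0,0,0.16]],
  [[4.7,-7.6,0],[0,0,0.32]],
  [[7.9,-10.7,0],[0,0,0.48]],
  [[11.6,-13.3,0],[0,0,0.64]],
  [[15.6,-15.2,0],[0,0,0.8]],
  [[19.9,-16.5,0],[0,0,0.96]],
  [[24.3,-17.1,0],[0,0,1.12]],
  [[28.8,-17,0],[0,0,1.28]],
  [[31.6,-16.5,0],[0,0,1.38]],
  [[31.6,-16.5,0],[0,0,1.38]],
])

```text
time_s: 7.38
position: [0.6369, -0.0673, 0.2615]
ee_rot: [-1.982, -2.435, 0.0]
wrist_force: [-3.1, 5.1, 3.1]
finger_gap: 0.183
finger_force: 29.2
```

>>> carry_out([
  [[0,0,0],[0,0,0]],
  [[0,0,0],[0,0,0]],
  [[0,0,0],[0,0,0]],
  [[0,0,40],[0,0,0]],
  [[0,0,90],[0,0,0]],
  [[0,0,140],[0,0,0]],
  [[-30,-50,140],[0,0,-0.1]],
  [[-60,-100,140],[0,0,-0.13]],
  [[-90,-150,140],[0,0,-0.13]],
  [[-120,-180,140],[0,0,-0.13]],
], gripper=42)

```text
time_s: 8.62
position: [0.5161, -0.25, 0.4018]
ee_rot: [2.135, 2.304, -0.0]
wrist_force: [0.4, 0.1, 0.1]
finger_gap: 0.491
finger_force: 0.0
```

```bash
python3 - <<'E'
from h import *
np.set_printoptions(precision=4,suppress=True)
s=r.read_state(); print(s["time_s"],s["position"],s["ee_rot"],s["q"])
c=imaging.capture("wrist"); save(c,"w3"); 
for q in ["lever_knob","trolley1"]:
    for b in finder.boxes_of(c,q): 
        if b["p"]>0.2: print(q,round(b["p"],2),w(c,b["location"]))
c=imaging.capture("top")
for b in blob(c,[172,120,80],[180,255,255],(225,155,375,230)): print("knob top",b,px2w(c,*b[0],.12))
E
```

```text
8.625 [ 0.5161 -0.25    0.4018] [ 2.1352  2.3037 -0.0004] [-0.5552  0.4238  1.4795 -0.0004  1.2377 -0.631 ]
lever_knob 0.73 [ 0.6497 -0.1313  0.0993]
trolley1 0.88 [ 0.5333 -0.3184  0.05  ]
trolley1 0.71 [ 0.4734 -0.3679  0.0141]
trolley1 0.7 [ 0.5212 -0.2266  0.0522]
trolley1 0.6 [ 0.4428 -0.2592  0.0542]
```

View pics/w3.png

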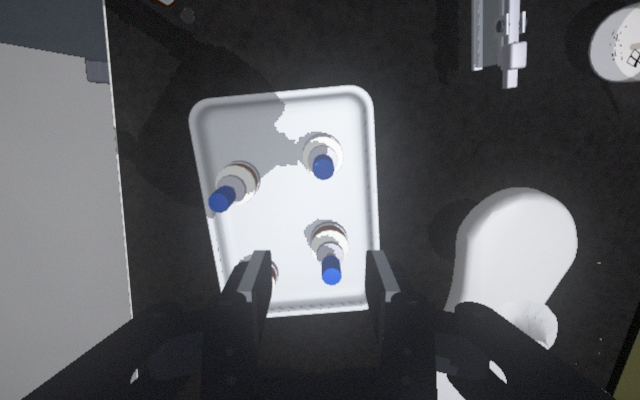

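The gate is now open (its panel is at about (510,40), roughly along -y). Three knobs are visible at (222,200), (323,167) and (332,270), and the fourth is partly behind the left finger. I'll locate them by their blue knobs.

```bash
cat > tr.py <<'E'
from h import *
np.set_printoptions(precision=4,suppress=True)
for n in ["wrist","top"]:
    c=imaging.capture(n)
    for b in blob(c,[105,150,50],[130,255,255]):
        p=px2w(c,*b[0],.080)
        if b[1][4]>25 and .36<p[0]<.62 and -.45<p[1]<-.1: print(n,b[0],b[1][2:],p)
s=r.read_state(); print(s["time_s"],s["position"],s["ee_rot"])
E
python3 tr.py
```

```text
wrist [330.1384 277.4821] [ 18  16 224] [ 0.5346 -0.3341  0.08  ]
wrist [215.507  203.6512] [ 18  19 215] [ 0.4286 -0.2699  0.08  ]
top [465.8667 229.3   ] [ 8  5 30] [ 0.4591 -0.3771  0.08  ]
8.925 [ 0.5178 -0.2476  0.4017] [2.133  2.3062 0.0003]
```

```bash
sed -i 's/\[105,150,50\]/[105,130,25]/; s/,150,50/,130,25/' tr.py; sed -i 's/c=imaging.capture(n)/c=imaging.capture(n); print(n, c["image"][165,323] if n=="wrist" else c["image"][208,410])/' tr.py; python3 tr.py
```

```text
wrist [ 89 109 171]
wrist [216.0955 204.1338] [ 20  24 314] [ 0.43   -0.2695  0.08  ]
wrist [328.7918 278.1714] [ 18  17 245] [ 0.5344 -0.3338  0.08  ]
top [ 29  54 109]
top [465.9706 229.2647] [ 9  5 34] [ 0.4592 -0.3774  0.08  ]
9.025 [ 0.5179 -0.2473  0.4016] [-2.132  -2.3074 -0.0002]
```

```bash
cat > tr.py <<'E'
from h import *
np.set_printoptions(precision=4,suppress=True)
for n in ["wrist","top"]:
    c=imaging.capture(n); I=c["image"].astype(int)
    m=((I[:,:,2]-I[:,:,0]>40)&(I[:,:,2]>I[:,:,1]+20)).astype(np.uint8)
    k,l,st,ce=cv2.connectedComponentsWithStats(m)
    for i in range(1,k):
        p=px2w(c,*ce[i],.080)
        if st[i,4]>25 and .36<p[0]<.62 and -.45<p[1]<-.1: print(n,ce[i],st[i],p)
s=r.read_state(); print(s["time_s"],s["position"],s["ee_rot"])
E
python3 tr.py
```

```text
wrist [320.4684 170.1311] [310 158  22  25 427] [ 0.5186 -0.2321  0.08  ]
wrist [219.1172 201.6367] [206 189  27  27 512] [ 0.4328 -0.2668  0.08  ]
wrist [328.2098 273.2363] [319 258  20  31 491] [ 0.5336 -0.3284  0.08  ]
top [412.7714 206.5143] [409 204   8   6  35] [ 0.5201 -0.2326  0.08  ]
top [466.4255 229.1915] [462 226   9   7  47] [ 0.4594 -0.3787  0.08  ]
9.125 [ 0.5179 -0.2474  0.4016] [2.1319 2.3075 0.0002]
```

```bash
cat > tr.py <<'E'
from h import *
from scipy.optimize import least_squares
np.set_printoptions(precision=4,suppress=True)
t=np.linspace(0,2*np.pi,24,endpoint=False)
cyl=np.vstack([np.c_[.009*np.cos(t),.009*np.sin(t),t*0+z] for z in (.064,.092)])
def model(c,p,z0):
    h=cv2.convexHull((proj(c,cyl+[p[0],p[1],z0])).astype(np.float32)); m=cv2.moments(h)
    return np.array([m["m10"]/m["m00"],m["m01"]/m["m00"]]),m["m00"]
def trolleys(n,z0=.002,lim=(.36,.62,-.45,-.1)):
    c=imaging.capture(n); I=c["image"].astype(int); out=[]
    m=((I[:,:,2]-I[:,:,0]>40)&(I[:,:,2]>I[:,:,1]+20)).astype(np.uint8)
    k,l,st,ce=cv2.connectedComponentsWithStats(m)
    for i in range(1,k):
        p=px2w(c,*ce[i],.080+z0)
        if st[i,4]>15 and lim[0]<p[0]<lim[1] and lim[2]<p[1]<lim[3]:
            s=least_squares(lambda q:model(c,q,z0)[0]-ce[i],p[:2],diff_step=1e-3)
            out.append(s.x); print(n,ce[i],st[i,4],"model area %.0f"%model(c,s.x,z0)[1],s.x)
    return out
if __name__=="__main__":
    for n in ["wrist","top","side"]: trolleys(n)
    s=r.read_state(); print(s["time_s"],s["position"],s["ee_rot"])
E
python3 tr.py
```

```text
wrist [320.6961 170.1114] 431 model area 484 [ 0.5186 -0.2315]
wrist [219.1895 201.584 ] 512 model area 585 [ 0.4333 -0.2662]
wrist [328.54   273.2238] 487 model area 545 [ 0.5337 -0.3277]
top [412.6    206.5143] 35 model area 49 [ 0.5201 -0.2319]
top [466.4792 229.125 ] 48 model area 58 [ 0.4596 -0.3786]
side [366.5833 158.0417] 24 model area 41 [ 0.4927 -0.4063]
side [374.3958 161.0208] 48 model area 43 [ 0.4585 -0.3825]
side [349.0562 166.2809] 89 model area 47 [ 0.5276 -0.2865]
side [375.12 171.2 ] 50 model area 50 [ 0.4336 -0.2725]
9.275 [ 0.5176 -0.2477  0.4016] [-2.1324 -2.307   0.    ]
```

Views agree within a few mm: A (0.519,-0.231), B (0.433,-0.266), C (0.534,-0.328), D (0.460,-0.379). I'll pick A.

>>> carry_out([
  [[1,16,-40],[0,0,0]],
  [[1,16,-90],[0,0,0]],
  [[1,16,-125],[0,0,0]],
  [[1,16,-145],[0,0,0]],
  [[1,16,-158],[0,0,0]],
  [[1,16,-158],[0,0,0]],
], gripper=42)

```text
time_s: 10.02
position: [0.5184, -0.232, 0.2433]
ee_rot: [-2.132, -2.306, 0.0]
wrist_force: [-0.5, 0.1, 0.4]
finger_gap: 0.494
finger_force: 0.0
```

>>> carry_out([
  [[0,0,0],[0,0,0]],
  [[0,0,0],[0,0,0]],
  [[0,0,0],[0,0,0]],
  [[0,0,0],[0,0,0]],
], gripper=10, force=50)

```text
time_s: 10.52
position: [0.5186, -0.2322, 0.2447]
ee_rot: [2.132, 2.305, 0.001]
wrist_force: [-0.9, 0.3, 7.3]
finger_gap: 0.193
finger_force: 48.9
```

>>> carry_out([
  [[0,0,15],[0,0,0]],
  [[0,0,35],[0,0,0]],
  [[0,0,45],[0,0,0]],
  [[0,0,45],[0,0,0]],
])

```text
time_s: 11.02
position: [0.5185, -0.2321, 0.2897]
ee_rot: [2.132, 2.305, 0.001]
wrist_force: [-0.2, -0.9, -2.0]
finger_gap: 0.191
finger_force: 48.9
```

>>> carry_out([
  [[15,45,5],[0,0,0]],
  [[32,95,5],[0,0,0]],
  [[50,135,0],[0,0,0]],
  [[58.5,165,-12],[0,0,0]],
  [[58.2,176,-22],[0,0,0]],
  [[58.2,181,-24],[0,0,0]],
  [[58.2,181,-24],[0,0,0]],
  [[58.2,181,-24],[0,0,0]],
])

```text
time_s: 12.02
position: [0.5766, -0.0519, 0.265]
ee_rot: [2.134, 2.305, 0.0]
wrist_force: [-0.3, -0.3, -2.0]
finger_gap: 0.187
finger_force: 49.1
```

```bash
python3 - <<'E'
from h import *
np.set_printoptions(precision=4,suppress=True)
s=r.read_state(); print(s["time_s"],s["position"],s["ee_rot"],s["wrist_force"])
c=imaging.capture("wrist"); save(c,"w4")
E
```

```text
12.025 [ 0.5766 -0.0519  0.265 ] [2.1339 2.3049 0.0003] [-0.3105 -0.3487 -1.956 ]
```

View pics/w4.png

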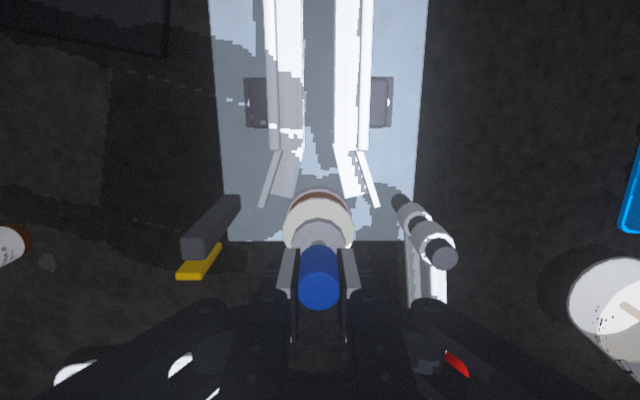

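The hanging trolley's head (318,235) lines up with the slot between the flared lips, which is centred at u≈318. Sliding it in.

>>> carry_out([
  [[-0.9,11,0],[0,0,0]],
  [[-1.7,22,0],[0,0,0]],
  [[-2.5,32,0],[0,0,0]],
  [[-3.3,42,0],[0,0,0]],
  [[-4.1,52,0],[0,0,0]],
  [[-5,63,0],[0,0,0]],
  [[-6,76,0],[0,0,0]],
  [[-7.1,90,0],[0,0,0]],
  [[-7.1,90,0],[0,0,0]],
])

```text
time_s: 13.2
position: [0.5693, 0.0401, 0.2647]
ee_rot: [-2.131, -2.308, 0.0]
wrist_force: [0.2, 0.5, -1.5]
finger_gap: 0.185
finger_force: 49.1
```

>>> carry_out([
  [[-1.6,20,0],[0,0,0]],
  [[-3.5,45,0],[0,0,0]],
  [[-5.5,70,0],[0,0,0]],
  [[-7.5,95,0],[0,0,0]],
  [[-9.5,120,0],[0,0,0]],
  [[-11.5,145,0],[0,0,0]],
  [[-13.4,170,0],[0,0,0]],
  [[-14.5,184,0],[0,0,0]],
  [[-15.1,191,0],[0,0,0]],
  [[-15.1,191,0],[0,0,0]],
])

```text
time_s: 14.45
position: [0.5543, 0.23, 0.2646]
ee_rot: [2.133, 2.307, -0.0]
wrist_force: [0.2, -0.1, -1.0]
finger_gap: 0.188
finger_force: 49.1
```

>>> carry_out([
  [[0,0,-1.5],[0,0,0]],
  [[0,0,-1.5],[0,0,0]],
  [[0,0,-1.5],[0,0,0]],
  [[0,0,-1.5],[0,0,0]],
  [[0,0,20],[0,0,0]],
  [[0,0,60],[0,0,0]],
  [[0,0,110],[0,0,0]],
  [[5,-45,135],[0,0,0]],
  [[10,-90,135],[0,0,0]],
  [[0,-140,135],[0,0,0]],
], gripper=36)

```text
time_s: 15.7
position: [0.5547, 0.0887, 0.4001]
ee_rot: [2.132, 2.306, 0.002]
wrist_force: [0.1, -0.8, 0.5]
finger_gap: 0.421
finger_force: 0.0
```

```bash
python3 - <<'E'
from tr import *
print("rail");
for n in ["top","wrist"]: trolleys(n,.02,(.5,.62,0,.3))
print("tray")
for n in ["top"]: trolleys(n)
s=r.read_state(); print(s["time_s"],s["position"],s["ee_rot"])
E
```

```text
rail
top [245.6136 190.7045] 44 model area 49 [0.5564 0.2322]
wrist [335.6067   2.0337] 89 model area 878 [0.5544 0.2203]
tray
top [447.6818 201.4318] 44 model area 55 [ 0.5355 -0.329 ]
top [466.4255 229.1915] 47 model area 58 [ 0.4594 -0.3784]
top [425.8974 237.5128] 39 model area 51 [ 0.4349 -0.2672]
15.85 [0.554  0.088  0.3999] [ 2.1365  2.3032 -0.0003]
```

A hangs at rail y≈0.114, and the tray positions haven't changed. B is next.

>>> carry_out([
  [[-17,-50,0],[0,0,0]],
  [[-34,-100,0],[0,0,0]],
  [[-52,-153,0],[0,0,0]],
  [[-70,-206,0],[0,0,0]],
  [[-88,-260,0],[0,0,0]],
  [[-106,-312,0],[0,0,0]],
  [[-119.5,-354,-30],[0,0,0]],
  [[-119.5,-354,-80],[0,0,0]],
  [[-119.5,-354,-110],[0,0,0]],
], gripper=42)

```text
time_s: 16.98
position: [0.4348, -0.2639, 0.2878]
ee_rot: [-2.133, -2.305, -0.0]
wrist_force: [-0.6, -0.6, 0.5]
finger_gap: 0.487
finger_force: 0.0
```

```bash
python3 - <<'E'
from tr import *
for n in ["wrist"]: trolleys(n)
s=r.read_state(); print(s["time_s"],s["position"],s["ee_rot"])
E
```

```text
wrist [316.3323 244.1234] 1288 model area 1446 [ 0.4335 -0.2662]
wrist [492.5    365.4512] 82 model area 1731 [ 0.5469 -0.3385]
17.025 [ 0.4343 -0.2632  0.2852] [-2.1299 -2.3025  0.0005]
```

>>> carry_out([
  [[-1,0,-20],[0,0,0]],
  [[-1,0,-38],[0,0,0]],
  [[-1,0,-47],[0,0,0]],
  [[-1,0,-47],[0,0,0]],
])

```text
time_s: 17.52
position: [0.4342, -0.2638, 0.2428]
ee_rot: [-2.132, -2.307, -0.0]
wrist_force: [-0.1, -0.2, 0.7]
finger_gap: 0.489
finger_force: 0.0
```

>>> carry_out([
  [[0,0,0],[0,0,0]],
  [[0,0,0],[0,0,0]],
  [[0,0,0],[0,0,0]],
  [[0,0,0],[0,0,0]],
], gripper=10, force=50)

```text
time_s: 18.02
position: [0.434, -0.2642, 0.2435]
ee_rot: [2.132, 2.305, 0.0]
wrist_force: [-1.2, 0.1, 5.3]
finger_gap: 0.193
finger_force: 48.6
```

>>> carry_out([
  [[0,0,15],[0,0,0]],
  [[0,0,35],[0,0,0]],
  [[0,0,45],[0,0,0]],
  [[0,0,45],[0,0,0]],
])

```text
time_s: 18.52
position: [0.434, -0.2641, 0.2886]
ee_rot: [2.132, 2.305, 0.0]
wrist_force: [1.4, 0.3, -1.3]
finger_gap: 0.19
finger_force: 48.9
```

>>> carry_out([
  [[40,32,5],[0,0,0]],
  [[82,65,5],[0,0,0]],
  [[120,92,5],[0,0,0]],
  [[143,120,0],[0,0,0]],
  [[144,160,-10],[0,0,0]],
  [[143.5,195,-20],[0,0,0]],
  [[142.7,213,-23.6],[0,0,0]],
  [[142.7,213,-23.6],[0,0,0]],
  [[142.7,213,-23.6],[0,0,0]],
])

```text
time_s: 19.65
position: [0.5768, -0.0519, 0.2643]
ee_rot: [2.133, 2.305, 0.0]
wrist_force: [-0.1, -0.9, -1.9]
finger_gap: 0.195
finger_force: 49.2
```

>>> carry_out([
  [[-0.9,11,0],[0,0,0]],
  [[-1.7,22,0],[0,0,0]],
  [[-2.5,32,0],[0,0,0]],
  [[-3.3,42,0],[0,0,0]],
  [[-4.1,52,0],[0,0,0]],
  [[-5,63,0],[0,0,0]],
  [[-6,76,0],[0,0,0]],
  [[-7.1,90,0],[0,0,0]],
  [[-7.1,90,0],[0,0,0]],
])

```text
time_s: 20.78
position: [0.5693, 0.0401, 0.2641]
ee_rot: [-2.132, -2.308, 0.0]
wrist_force: [0.4, -0.3, -1.9]
finger_gap: 0.192
finger_force: 49.2
```

>>> carry_out([
  [[-1.6,20,0],[0,0,0]],
  [[-3.5,45,0],[0,0,0]],
  [[-5.5,70,0],[0,0,0]],
  [[-7.5,95,0],[0,0,0]],
  [[-9.5,120,0],[0,0,0]],
  [[-10.9,138,0],[0,0,0]],
  [[-11.8,149,0],[0,0,0]],
  [[-11.8,149,0],[0,0,0]],
])

```text
time_s: 21.78
position: [0.5576, 0.1884, 0.264]
ee_rot: [2.132, 2.307, -0.0]
wrist_force: [-0.2, -0.9, -0.8]
finger_gap: 0.194
finger_force: 49.2
```

>>> carry_out([
  [[0,0,-1],[0,0,0]],
  [[0,0,-1],[0,0,0]],
  [[0,0,-1],[0,0,0]],
  [[0,0,-1],[0,0,0]],
  [[0,0,20],[0,0,0]],
  [[0,0,60],[0,0,0]],
  [[0,0,110],[0,0,0]],
  [[0,-45,135],[0,0,0]],
  [[0,-90,135],[0,0,0]],
  [[0,-140,135],[0,0,0]],
], gripper=36)

```text
time_s: 23.02
position: [0.5575, 0.0468, 0.3996]
ee_rot: [2.132, 2.306, 0.001]
wrist_force: [0.1, -0.1, -0.2]
finger_gap: 0.423
finger_force: 0.0
```

```bash
python3 - <<'E'
from tr import *
print("rail");
for n in ["top","wrist"]: trolleys(n,.02,(.5,.62,0,.3))
print("tray")
for n in ["top"]: trolleys(n)
s=r.read_state(); print(s["time_s"],s["position"],s["ee_rot"])
E
```

```text
rail
top [245.2558 190.5349] 43 model area 49 [0.5569 0.2332]
wrist [333.3988   3.5337] 163 model area 873 [0.5576 0.177 ]
tray
top [447.6818 201.4318] 44 model area 55 [ 0.5355 -0.329 ]
top [466.4792 229.125 ] 48 model area 58 [ 0.4596 -0.3786]
23.175 [0.5576 0.046  0.3992] [ 2.1365  2.3029 -0.0001]
```

>>> carry_out([
  [[-4,-55,0],[0,0,0]],
  [[-7,-110,0],[0,0,0]],
  [[-11,-165,0],[0,0,0]],
  [[-14,-220,0],[0,0,0]],
  [[-18,-275,0],[0,0,0]],
  [[-21,-330,-10],[0,0,0]],
  [[-23.5,-374,-40],[0,0,0]],
  [[-23.5,-374,-80],[0,0,0]],
  [[-23.5,-374,-110],[0,0,0]],
  [[-23.5,-374,-110],[0,0,0]],
], gripper=42)

```text
time_s: 24.42
position: [0.5341, -0.325, 0.2871]
ee_rot: [-2.13, -2.304, 0.0]
wrist_force: [0.3, -0.0, 0.4]
finger_gap: 0.491
finger_force: 0.0
```

```bash
python3 - <<'E'
from tr import *
for n in ["wrist"]: trolleys(n)
s=r.read_state(); print(s["time_s"],s["position"],s["ee_rot"])
E
```

```text
wrist [318.1523 244.9669] 1300 model area 1456 [ 0.5334 -0.3271]
wrist [189.0467 299.0523] 535 model area 1684 [ 0.4627 -0.3665]
24.475 [ 0.5346 -0.3253  0.2889] [-2.1313 -2.3061  0.    ]
```

>>> carry_out([
  [[-1,-1.5,-20],[0,0,0]],
  [[-1,-1.5,-38],[0,0,0]],
  [[-1,-1.5,-46],[0,0,0]],
  [[-1,-1.5,-46],[0,0,0]],
])

```text
time_s: 24.98
position: [0.5333, -0.3274, 0.243]
ee_rot: [-2.133, -2.306, 0.0]
wrist_force: [0.5, 0.3, 0.1]
finger_gap: 0.495
finger_force: 0.0
```

>>> carry_out([
  [[0,0,0],[0,0,0]],
  [[0,0,0],[0,0,0]],
  [[0,0,0],[0,0,0]],
  [[0,0,0],[0,0,0]],
], gripper=10, force=50)

```text
time_s: 25.48
position: [0.5334, -0.3277, 0.2438]
ee_rot: [2.132, 2.305, 0.0]
wrist_force: [0.8, 0.6, 6.7]
finger_gap: 0.193
finger_force: 49.0
```

>>> carry_out([
  [[0,0,15],[0,0,0]],
  [[0,0,35],[0,0,0]],
  [[0,0,45],[0,0,0]],
  [[0,0,45],[0,0,0]],
])

```text
time_s: 25.98
position: [0.5333, -0.3276, 0.289]
ee_rot: [2.132, 2.305, 0.0]
wrist_force: [0.1, -0.2, -1.2]
finger_gap: 0.192
finger_force: 48.9
```

>>> carry_out([
  [[9,50,5],[0,0,0]],
  [[20,105,5],[0,0,0]],
  [[32,160,5],[0,0,0]],
  [[43,210,0],[0,0,0]],
  [[44.5,245,-14],[0,0,0]],
  [[43.7,268,-23],[0,0,0]],
  [[43.4,276,-24.3],[0,0,0]],
  [[43.4,276,-24.3],[0,0,0]],
  [[43.4,276,-24.3],[0,0,0]],
])

```text
time_s: 27.1
position: [0.5767, -0.0525, 0.2641]
ee_rot: [2.134, 2.305, 0.0]
wrist_force: [-0.3, -0.3, -0.3]
finger_gap: 0.187
finger_force: 49.1
```

>>> carry_out([
  [[-0.9,11,0],[0,0,0]],
  [[-1.7,22,0],[0,0,0]],
  [[-2.5,32,0],[0,0,0]],
  [[-3.3,42,0],[0,0,0]],
  [[-4.1,52,0],[0,0,0]],
  [[-5,63,0],[0,0,0]],
  [[-6,76,0],[0,0,0]],
  [[-7.1,90,0],[0,0,0]],
  [[-7.1,90,0],[0,0,0]],
])

```text
time_s: 28.22
position: [0.5693, 0.0396, 0.2638]
ee_rot: [-2.132, -2.308, 0.0]
wrist_force: [0.2, 0.8, -2.1]
finger_gap: 0.191
finger_force: 49.1
```

>>> carry_out([
  [[-1.6,20,0],[0,0,0]],
  [[-3.5,45,0],[0,0,0]],
  [[-5.5,70,0],[0,0,0]],
  [[-7,90,0],[0,0,0]],
  [[-8.2,104,0],[0,0,0]],
  [[-8.2,104,0],[0,0,0]],
  [[-8.2,104,0],[0,0,0]],
])

```text
time_s: 29.1
position: [0.5613, 0.142, 0.2638]
ee_rot: [2.133, 2.306, -0.0]
wrist_force: [-0.6, 0.0, -1.9]
finger_gap: 0.188
finger_force: 49.0
```

>>> carry_out([
  [[0,0,-1],[0,0,0]],
  [[0,0,-1],[0,0,0]],
  [[0,0,-1],[0,0,0]],
  [[0,0,-1],[0,0,0]],
  [[0,0,20],[0,0,0]],
  [[0,0,60],[0,0,0]],
  [[0,0,110],[0,0,0]],
  [[0,-45,135],[0,0,0]],
  [[0,-90,135],[0,0,0]],
  [[0,-140,135],[0,0,0]],
], gripper=36)

```text
time_s: 30.35
position: [0.5611, 0.0014, 0.3993]
ee_rot: [2.132, 2.307, 0.001]
wrist_force: [0.3, -0.3, 0.5]
finger_gap: 0.417
finger_force: 0.0
```

```bash
python3 - <<'E'
from tr import *
print("rail");
for n in ["top","wrist"]: trolleys(n,.02,(.5,.62,0,.3))
print("tray")
for n in ["top"]: trolleys(n)
s=r.read_state(); print(s["time_s"],s["position"],s["ee_rot"])
E
```

```text
rail
top [245.4444 190.6222] 45 model area 49 [0.5566 0.2327]
top [261.186  189.6744] 43 model area 47 [0.5598 0.1889]
top [274.381  189.2857] 21 model area 45 [0.5613 0.1522]
tray
top [466.4792 229.125 ] 48 model area 58 [ 0.4596 -0.3786]
30.5 [0.5612 0.0005 0.3989] [ 2.1366  2.303  -0.0001]
```

>>> carry_out([
  [[-15,-55,0],[0,0,0]],
  [[-29,-110,0],[0,0,0]],
  [[-44,-165,0],[0,0,0]],
  [[-58,-220,0],[0,0,0]],
  [[-73,-275,0],[0,0,0]],
  [[-88,-330,-10],[0,0,0]],
  [[-101.5,-379,-40],[0,0,0]],
  [[-101.5,-379,-80],[0,0,0]],
  [[-101.5,-379,-110],[0,0,0]],
  [[-101.5,-379,-110],[0,0,0]],
], gripper=42)

```text
time_s: 31.75
position: [0.4598, -0.3755, 0.287]
ee_rot: [-2.13, -2.304, -0.0]
wrist_force: [0.5, -0.9, 0.2]
finger_gap: 0.492
finger_force: 0.0
```

```bash
python3 - <<'E'
from tr import *
for n in ["wrist"]: trolleys(n)
s=r.read_state(); print(s["time_s"],s["position"],s["ee_rot"])
E
```

```text
wrist [315.4125 242.6791] 1309 model area 1455 [ 0.4576 -0.3762]
31.8 [ 0.4602 -0.3759  0.2886] [-2.1312 -2.3061 -0.0003]
```

>>> carry_out([
  [[-2.5,0,-20],[0,0,0]],
  [[-2.5,0,-38],[0,0,0]],
  [[-2.5,0,-46],[0,0,0]],
  [[-2.5,0,-46],[0,0,0]],
])

```text
time_s: 32.3
position: [0.4577, -0.3765, 0.2435]
ee_rot: [2.132, 2.306, -0.0]
wrist_force: [-0.3, 0.2, -0.3]
finger_gap: 0.49
finger_force: 0.0
```

>>> carry_out([
  [[0,0,0],[0,0,0]],
  [[0,0,0],[0,0,0]],
  [[0,0,0],[0,0,0]],
  [[0,0,0],[0,0,0]],
], gripper=10, force=50)

```text
time_s: 32.8
position: [0.4576, -0.3767, 0.2438]
ee_rot: [2.132, 2.305, 0.0]
wrist_force: [-0.2, 0.5, 6.4]
finger_gap: 0.19
finger_force: 48.6
```

>>> carry_out([
  [[0,0,15],[0,0,0]],
  [[0,0,35],[0,0,0]],
  [[0,0,45],[0,0,0]],
  [[0,0,45],[0,0,0]],
])

```text
time_s: 33.3
position: [0.4574, -0.3766, 0.2888]
ee_rot: [2.132, 2.305, -0.0]
wrist_force: [0.1, 0.6, -2.1]
finger_gap: 0.192
finger_force: 49.0
```

>>> carry_out([
  [[18,45,5],[0,0,0]],
  [[40,98,5],[0,0,0]],
  [[65,150,5],[0,0,0]],
  [[92,200,5],[0,0,0]],
  [[118,250,0],[0,0,0]],
  [[121,290,-12],[0,0,0]],
  [[120,315,-23],[0,0,0]],
  [[119.3,324.5,-24.3],[0,0,0]],
  [[119.3,324.5,-24.3],[0,0,0]],
  [[119.3,324.5,-24.3],[0,0,0]],
])

```text
time_s: 34.55
position: [0.5767, -0.053, 0.2638]
ee_rot: [2.134, 2.305, 0.0]
wrist_force: [0.8, -0.2, -1.2]
finger_gap: 0.188
finger_force: 49.2
```

>>> carry_out([
  [[-0.9,11,0],[0,0,0]],
  [[-1.7,22,0],[0,0,0]],
  [[-2.5,32,0],[0,0,0]],
  [[-3.3,42,0],[0,0,0]],
  [[-4.1,52,0],[0,0,0]],
  [[-5,63,0],[0,0,0]],
  [[-6,76,0],[0,0,0]],
  [[-7.1,90,0],[0,0,0]],
  [[-7.1,90,0],[0,0,0]],
])

```text
time_s: 35.67
position: [0.5693, 0.0391, 0.2635]
ee_rot: [-2.132, -2.308, 0.0]
wrist_force: [0.7, 0.0, -2.8]
finger_gap: 0.191
finger_force: 49.2
```

>>> carry_out([
  [[-1.2,15,0],[0,0,0]],
  [[-2.4,30,0],[0,0,0]],
  [[-3.6,45,0],[0,0,0]],
  [[-4.4,56,0],[0,0,0]],
  [[-5,63,0],[0,0,0]],
  [[-5,63,0],[0,0,0]],
  [[-5,63,0],[0,0,0]],
])

```text
time_s: 36.55
position: [0.5645, 0.1007, 0.2635]
ee_rot: [2.133, 2.306, -0.0]
wrist_force: [0.3, 0.8, -2.0]
finger_gap: 0.193
finger_force: 49.2
```

>>> carry_out([
  [[0,0,-1],[0,0,0]],
  [[0,0,-1],[0,0,0]],
  [[0,0,-1],[0,0,0]],
  [[0,0,-1],[0,0,0]],
  [[0,0,20],[0,0,0]],
  [[0,0,60],[0,0,0]],
  [[0,0,110],[0,0,0]],
  [[0,-45,135],[0,0,0]],
  [[20,-90,135],[0,0,0]],
  [[40,-135,135],[0,0,0]],
], gripper=36)

```text
time_s: 37.8
position: [0.6047, -0.0353, 0.3991]
ee_rot: [2.132, 2.306, 0.001]
wrist_force: [0.3, 0.2, -0.5]
finger_gap: 0.421
finger_force: 0.0
```

>>> carry_out([
  [[10,-45,0],[0,0,0]],
  [[10,-45,0],[0,0,0]],
  [[10,-45,0],[0,0,0]],
  [[10,-45,0],[0,0,0]],
])

```text
time_s: 38.3
position: [0.6143, -0.078, 0.3986]
ee_rot: [-2.132, -2.307, -0.0]
wrist_force: [0.1, 0.3, -0.3]
finger_gap: 0.421
finger_force: 0.0
```

```bash
python3 - <<'E'
from tr import *
print("rail");
for n in ["top","wrist"]: trolleys(n,.02,(.5,.62,0,.3))
c=imaging.capture("wrist"); save(c,"w5")
for b in blob(c,[172,120,80],[180,255,255]): print("red",b,px2w(c,*b[0],.12))
c=imaging.capture("top")
for b in blob(c,[172,120,60],[180,255,255],(225,155,400,230)): print("red top",b,px2w(c,*b[0],.12))
s=r.read_state(); print(s["time_s"],s["position"],s["ee_rot"])
E
```

```text
rail
top [292.3784 187.7568] 37 model area 43 [0.5661 0.1024]
top [245.4444 190.6222] 45 model area 49 [0.5566 0.2327]
top [261.1136 189.6364] 44 model area 47 [0.5599 0.1891]
top [275.775 189.85 ] 40 model area 45 [0.5598 0.1483]
red (array([346.1724, 197.7069]), array([339, 190,  19,  21, 116], dtype=int32)) [ 0.6346 -0.0735  0.12  ]
38.5 [ 0.6144 -0.0783  0.3986] [-2.1321 -2.3074 -0.0001]
```

View pics/w5.png

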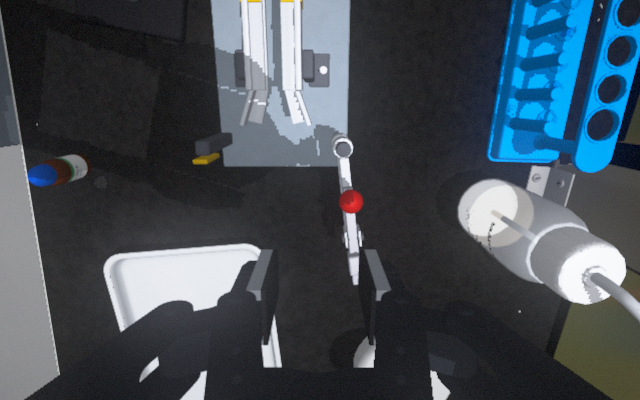

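All four trolleys hang inside, the last at rail y≈-0.016. The gate knob is at pixel (351,201), about (0.639, -0.076). I'll pinch it and press.

>>> carry_out([
  [[12,1,-25],[0,0,0.07]],
  [[24,2,-60],[0,0,0.13]],
  [[24,2,-90],[0,0,0.13]],
  [[24,2,-110],[0,0,0.13]],
  [[24,2,-121.5],[0,0,0.13]],
  [[24,2,-121.5],[0,0,0.13]],
  [[24,2,-121.5],[0,0,0.13]],
], gripper=42)

```text
time_s: 39.38
position: [0.6388, -0.077, 0.2779]
ee_rot: [1.978, 2.439, 0.001]
wrist_force: [0.3, 0.1, 0.4]
finger_gap: 0.492
finger_force: 0.0
```

>>> carry_out([
  [[0,0,0],[0,0,0]],
  [[0,0,0],[0,0,0]],
  [[0,0,0],[0,0,0]],
  [[0,0,0],[0,0,0]],
], gripper=12, force=30)

```text
time_s: 39.88
position: [0.6385, -0.0769, 0.2772]
ee_rot: [1.979, 2.44, 0.001]
wrist_force: [-0.1, 3.9, 3.1]
finger_gap: 0.181
finger_force: 29.3
```

>>> carry_out([
  [[-0.5,2.5,-4.5],[0,0,0]],
  [[-1,4.9,-9],[0,0,0]],
  [[-1.3,6.3,-13],[0,0,0]],
  [[-1.4,6.8,-16],[0,0,0]],
  [[-1.4,6.8,-16],[0,0,0]],
  [[-4.2,6.4,-16],[0,0,-0.1]],
  [[-8.7,6.2,-16],[0,0,-0.26]],
  [[-8.7,6.2,-16],[0,0,-0.26]],
])

```text
time_s: 40.88
position: [0.6295, -0.0708, 0.261]
ee_rot: [-2.277, -2.163, 0.0]
wrist_force: [-2.0, 3.6, 3.0]
finger_gap: 0.178
finger_force: 30.4
```

```bash
python3 - <<'E'
from h import *
np.set_printoptions(precision=4,suppress=True)
s=r.read_state(); print(s["time_s"],s["position"],s["ee_rot"],s["wrist_force"])
c=imaging.capture("wrist"); save(c,"w6")
E
```

```text
40.875 [ 0.6295 -0.0708  0.261 ] [-2.2775 -2.1632  0.0002] [-2.0353  3.639   3.0236]
```

View pics/w6.png

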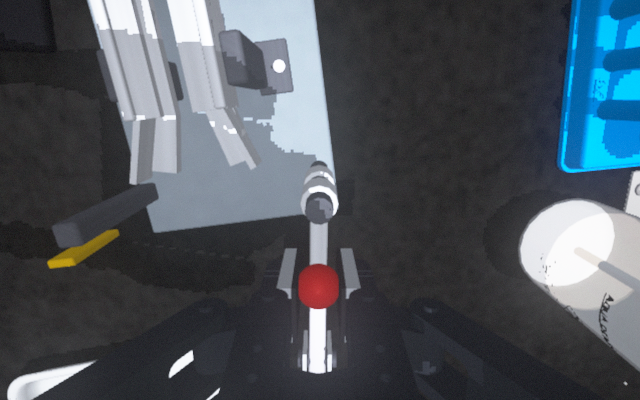

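The knob is well held at (319,286) and the gate is following. I'll swing it shut with the lever held down.

>>> carry_out([
  [[-4.4,0.6,0],[0,0,-0.16]],
  [[-8.7,1.9,0],[0,0,-0.32]],
  [[-12.7,3.9,0],[0,0,-0.48]],
  [[-16.4,6.4,0],[0,0,-0.64]],
  [[-19.6,9.6,0],[0,0,-0.8]],
  [[-22.2,13.2,0],[0,0,-0.96]],
  [[-24.3,17.1,0],[0,0,-1.12]],
  [[-25.3,21,0],[0,0,-1.24]],
  [[-25.3,21,0],[0,0,-1.24]],
])

```text
time_s: 42.05
position: [0.6039, -0.0496, 0.2606]
ee_rot: [-3.11, -0.441, 0.003]
wrist_force: [-4.6, 1.5, -0.2]
finger_gap: 0.183
finger_force: 30.3
```

>>> carry_out([
  [[-0.4,2,0],[0,0,-0.08]],
  [[-0.5,4,0],[0,0,-0.14]],
  [[-0.6,5.5,0],[0,0,-0.2]],
  [[-0.6,6.8,0],[0,0,-0.21]],
  [[-0.6,6.8,0],[0,0,-0.21]],
  [[-0.6,6.8,0],[0,0,-0.21]],
])

```text
time_s: 42.8
position: [0.6031, -0.0435, 0.2604]
ee_rot: [3.139, 0.116, -0.005]
wrist_force: [-8.1, -3.8, -0.3]
finger_gap: 0.181
finger_force: 30.3
```

>>> carry_out([
  [[-1,0,4],[0,0,0]],
  [[-3,0,8],[0,0,0]],
  [[-5,0,12],[0,0,0]],
  [[-7,0,16],[0,0,0]],
  [[-7,0,16],[0,0,0]],
  [[-7,0,16],[0,0,0]],
])

```text
time_s: 43.55
position: [0.5967, -0.0437, 0.2765]
ee_rot: [3.139, 0.116, -0.002]
wrist_force: [-3.0, -6.5, -4.7]
finger_gap: 0.184
finger_force: 29.8
```

>>> carry_out([
  [[0,0,0],[0,0,0]],
  [[0,0,0],[0,0,0]],
  [[0,0,0],[0,0,0]],
  [[0,0,40],[0,0,0]],
  [[0,0,90],[0,0,0]],
  [[-25,-10,125],[0,0,0]],
  [[-50,-15,125],[0,0,0]],
  [[-50,-15,125],[0,0,0]],
  [[-50,-15,125],[0,0,0]],
], gripper=42)

```text
time_s: 44.68
position: [0.5473, -0.058, 0.402]
ee_rot: [3.14, 0.109, 0.001]
wrist_force: [-0.3, 0.3, 0.6]
finger_gap: 0.49
finger_force: 0.0
```

```bash
python3 - <<'E'
from h import *
np.set_printoptions(precision=4,suppress=True)
s=r.read_state(); print(s["time_s"],s["position"],s["ee_rot"],s["q"])
c=imaging.capture("wrist"); I=c["image"]
for b in blob(c,[172,120,60],[180,255,255],(250,50,400,300)): print("red",b,px2w(c,*b[0],.12))
J=cv2.resize(I[50:235,140:390],None,fx=3,fy=3,interpolation=cv2.INTER_CUBIC); cv2.imwrite("pics/w7.png",J[:,:,::-1])
E
```

```text
44.675 [ 0.5473 -0.058   0.402 ] [3.1397 0.1086 0.0006] [-0.2141  0.3915  1.5349  0.0001  1.2148  1.2875]
red (array([303.6499, 132.7574]), array([292, 121,  24,  24, 437], dtype=int32)) [ 0.5964 -0.0443  0.12  ]
```

View pics/w7.png

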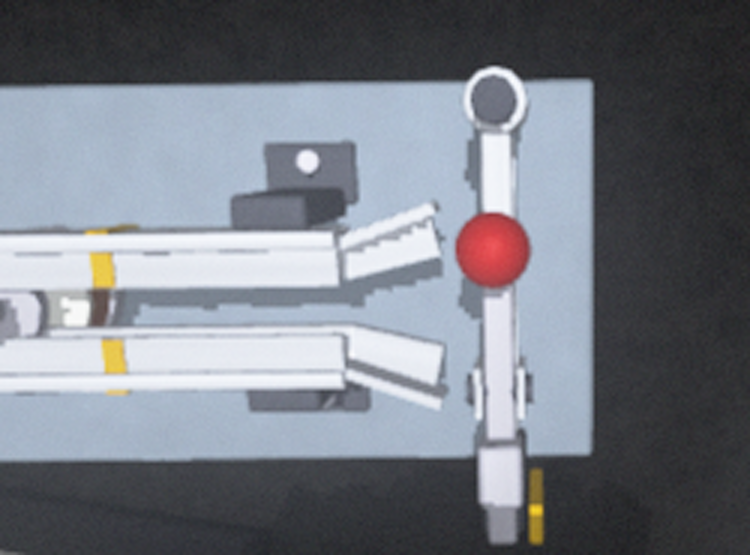

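The gate is shut. The knob is back at exactly its starting position (0.596, -0.044), and the nose at (500,525) is behind the yellow catch. I'll move to the reader and measure it.

>>> carry_out([
  [[-13,12,0],[0,0,0.15]],
  [[-26,24,0],[0,0,0.31]],
  [[-39,36,0],[0,0,0.47]],
  [[-52,48,0],[0,0,0.63]],
  [[-65,60,0],[0,0,0.79]],
  [[-78,72,0],[0,0,0.95]],
  [[-91,84,0],[0,0,1.11]],
  [[-104,96,0],[0,0,1.27]],
  [[-117,108,0],[0,0,1.41]],
  [[-117,108,0],[0,0,1.41]],
])

```text
time_s: 45.98
position: [0.4298, 0.0506, 0.4018]
ee_rot: [-2.32, -2.118, 0.0]
wrist_force: [0.5, -0.2, -0.7]
finger_gap: 0.494
finger_force: 0.0
```

>>> carry_out([
  [[0,0,0],[0,0,0]],
  [[0,0,0],[0,0,0]],
])

```text
time_s: 46.22
position: [0.4305, 0.0497, 0.4019]
ee_rot: [2.323, 2.114, 0.0]
wrist_force: [-0.5, 0.8, 0.6]
finger_gap: 0.491
finger_force: 0.0
```

```bash
python3 - <<'E'
from h import *
np.set_printoptions(precision=4,suppress=True)
s=r.read_state(); print(s["time_s"],s["position"],s["ee_rot"],s["q"])
c=imaging.capture("wrist"); I=c["image"]
for o,th in [((.433,.0807),-.089)]:
    T=lambda x,y,z:[o[0]+x*np.cos(th)-y*np.sin(th),o[1]+x*np.sin(th)+y*np.cos(th),z]
    I=I.copy()
    for P in [(.012,.015,.106),(.012,-.015,.106),(-.012,.015,.106),(-.012,-.015,.106)]:
        q=proj(c,T(*P))[0]; print(q); cv2.circle(I,tuple(int(round(x)) for x in q),1,(255,0,0),-1)
J=cv2.resize(I[60:300,190:450],None,fx=2.5,fy=2.5,interpolation=cv2.INTER_CUBIC); cv2.imwrite("pics/w8.png",J[:,:,::-1])
E
```

```text
46.225 [0.4305 0.0497 0.4019] [2.3233 2.1145 0.    ] [-0.0231  0.2283  1.7951 -0.0001  1.1181  0.071 ]
[333.5571 136.0559]
[333.2757 175.1809]
[301.6558 136.2358]
[302.3878 175.3547]
```

View pics/w8.png

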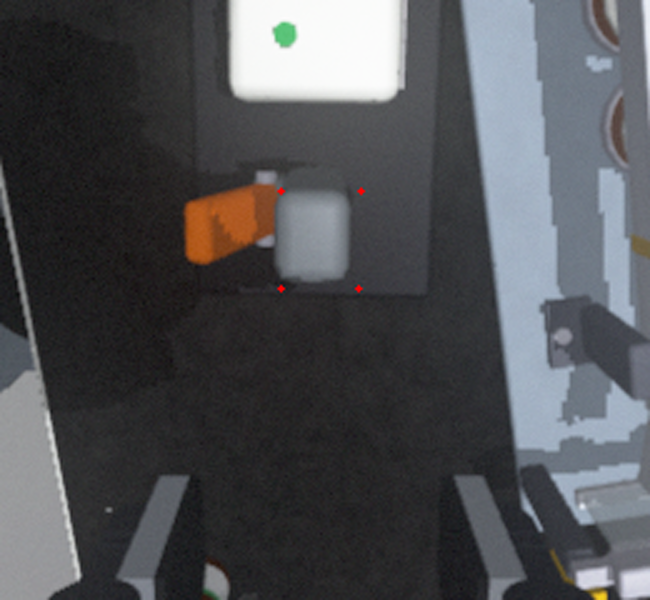

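The overlay puts the real grip top at crop (312,237) against my predicted (320,239), so the grip is at about (0.4305, 0.081). I'll descend with the fingers wide open, astride the trigger and grip.

>>> carry_out([
  [[-3,16,-30],[0,0,0]],
  [[-6,32,-60],[0,0,0]],
  [[-6,32,-100],[0,0,0]],
  [[-6,32,-130],[0,0,0]],
  [[-6,32,-148],[0,0,0]],
  [[-6,32,-155],[0,0,0]],
  [[-6,32,-155],[0,0,0]],
], gripper=85, force=30)

```text
time_s: 47.15
position: [0.4241, 0.0819, 0.247]
ee_rot: [-2.322, -2.116, 0.0]
wrist_force: [0.4, 0.6, -0.2]
finger_gap: 0.993
finger_force: 0.0
```

>>> carry_out([
  [[0,0,0],[0,0,0]],
  [[0,0,0],[0,0,0]],
  [[0,0,0],[0,0,0]],
], gripper=72)

```text
time_s: 47.52
position: [0.4239, 0.082, 0.2473]
ee_rot: [2.321, 2.117, 0.001]
wrist_force: [0.1, -0.4, -0.5]
finger_gap: 0.842
finger_force: 0.0
```

>>> carry_out([
  [[0,0,0],[0,0,0]],
  [[0,0,0],[0,0,0]],
  [[0,0,0],[0,0,0]],
], gripper=20)

```text
time_s: 47.9
position: [0.4249, 0.0818, 0.2475]
ee_rot: [2.32, 2.115, 0.003]
wrist_force: [3.4, -3.9, 12.0]
finger_gap: 0.399
finger_force: 37.4
```

>>> carry_out([
  [[0,0,0],[0,0,0]],
  [[0,0,0],[0,0,0]],
  [[0,0,0],[0,0,0]],
  [[0,0,0],[0,0,0]],
])

```text
time_s: 48.4
position: [0.425, 0.0818, 0.2475]
ee_rot: [2.32, 2.115, 0.003]
wrist_force: [4.0, -4.8, 11.0]
finger_gap: 0.404
finger_force: 37.3
```

>>> carry_out([
  [[0,0,0],[0,0,0]],
  [[0,0,0],[0,0,0]],
  [[0,0,0],[0,0,0]],
  [[0,0,0],[0,0,0]],
  [[0,0,40],[0,0,0]],
  [[0,0,90],[0,0,0]],
  [[0,-30,150],[0,0,0]],
  [[0,-80,150],[0,0,0]],
  [[0,-130,150],[0,0,0]],
  [[0,-130,150],[0,0,0]],
], gripper=85)

```text
time_s: 49.65
position: [0.4239, -0.0506, 0.3973]
ee_rot: [2.324, 2.112, 0.0]
wrist_force: [0.4, 0.8, 0.1]
finger_gap: 0.997
finger_force: 0.0
```

>>> carry_out([
  [[10,-60,0],[0,0,0]],
  [[20,-120,0],[0,0,0]],
  [[20,-160,0],[0,0,0]],
  [[20,-160,0],[0,0,0]],
])

```text
time_s: 50.15
position: [0.4441, -0.2096, 0.3967]
ee_rot: [2.324, 2.114, -0.0]
wrist_force: [-0.4, 1.0, -1.1]
finger_gap: 0.997
finger_force: 0.0
```

```bash
python3 - <<'E'
from tr import *
trolleys("top",.02,(.5,.62,0,.3)); trolleys("top")
c=imaging.capture("top"); 
for b in blob(c,[172,120,60],[180,255,255],(225,155,400,230)): print("red top",px2w(c,*b[0],.12))
J=cv2.resize(c["image"][155:260,225:375],None,fx=5,fy=5,interpolation=cv2.INTER_CUBIC); cv2.imwrite("pics/end.png",J[:,:,::-1])
s=r.read_state(); print(s["time_s"],s["position"],s["finger_gap"])
E
```

```text
top [292.4211 187.8421] 38 model area 43 [0.5659 0.1023]
top [245.4773 190.7045] 44 model area 49 [0.5564 0.2326]
top [261.186  189.6744] 43 model area 47 [0.5598 0.1889]
top [275.8537 189.8049] 41 model area 45 [0.5599 0.1481]
50.3 [ 0.4438 -0.2069  0.3968] 0.9935949685332726
```

View pics/end.png

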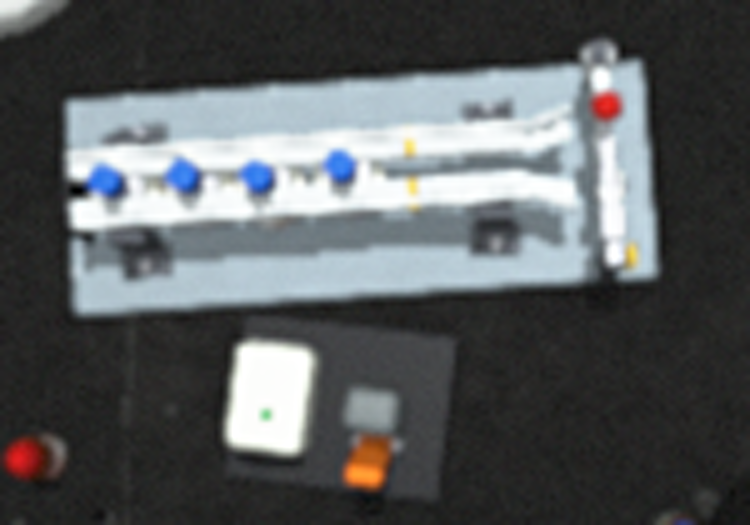

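All four blue knobs sit in the rail to the left of the yellow mark at (412,175). The gate is shut as at the start, with the knob at (606,105), and the trigger is released. The bystanders haven't moved, so I'm handing in.

```bash
python3 -c "
from station import r
print(r.hand_in())"
```

```text
the job is handed in; nothing more can be done
None
```

The job is handed in: all four trolleys hang past the yellow mark, the gate is shut with its latch in the catch, and the trigger was squeezed fully for about half a second and released, by about 50 s of the 208 s allowed.

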